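# Build up the strap slitter's arbor: knife, spacers, creasing wheel, end cap

## Task

Set up the strap slitter's arbor, which stands upright in its grey foot, by sliding these onto the spindle from the bottom up, each fully down on the one before: the round knife with its orange hub upward, the green spacer (it sets how far the crease line lies from the cut edge), the white creasing wheel, the black spacer that fills the rest of the spindle, and last the red end cap over the spindle's tip. The blue spacer is for another strap and stays on the bench; leave it and the jar, thread spool and steel anvil standing where they are.

Things in the scene. Friction and masses are not known exactly. Their poses are not given: they have to be found in the camera images.
- arbor: Fixed arbor, vertical axis, round about it. Origin: centre of the underside, on the bench top. Grey round foot 90 mm wide and 10 mm high; on it a dark steel flange 48 mm wide whose top, the seat, is 14 mm above the origin; from there a bright steel spindle 20 mm in diameter rises straight to 61 mm above the origin and ends in a tapered nose, 10 mm wide at its tip 67 mm above the origin. z up.
- knife: Loose round knife, lying flat: bright steel disc 64 mm in diameter and 3 mm thick with an orange hub 38 mm in diameter on top of it, 11 mm high in all, 24 mm bore right through, about 90 g. Origin: centre of the underside; z up, through the bore. Take it by the hub, above the disc.
- green_spacer: Loose green plastic ring, lying flat: 38 mm in diameter, 8 mm high, 24 mm bore right through, 40 g. Origin: centre of the underside; z up, through the bore.
- crease_wheel: Loose creasing wheel, lying flat: white ring 50 mm in diameter, 10 mm high, with two ridges round its rim and a grey groove between them (it may be gripped across the rim), 24 mm bore right through, about 60 g. Origin: centre of the underside; z up, through the bore.
- black_spacer: Loose black plastic ring, lying flat: 38 mm in diameter, 12 mm high, 24 mm bore right through, 40 g. Origin: centre of the underside; z up, through the bore.
- end_cap: Loose red fluted cap, standing mouth down: 42 mm in diameter over the flutes, 40 mm between them, 25 mm high, closed on top with a small steel disc in the middle, 24 mm bore 15 mm deep from below, about 50 g. Origin: centre of the underside; z up.
- blue_spacer: Spare loose blue plastic ring, lying flat: 38 mm in diameter, 16 mm high. Not used: it stays where it is. Origin: centre of the underside.
- rivet_jar: Loose clear screw jar of black studs with a white lid, standing: 46 mm in diameter, 60 mm high. To be left alone. Origin: centre of the underside.
- thread_spool: Loose spool of tan thread with white ends, standing: 35 mm in diameter, 40 mm high. To be left alone. Origin: centre of the underside.
- setter_anvil: Loose solid round steel anvil without a hole, lying flat: 43 mm in diameter, 18 mm high. To be left alone. Origin: centre of the underside.
There are look-alikes about, which are no part of the job. There is more than one size of the end_cap; the job needs the largest.

How it is judged (in metres and radians):
On the way, in this order (a step that is already met when the one before it is completed fails the run):
1. the knife sits on the arbor's flange (horizontal distance between knife and arbor below 0.005 m and z of knife in the frame of arbor between 0.0115 and 0.0165 m), for 0.2 s.
2. the green spacer sits on the knife's hub (horizontal distance between green_spacer and arbor below 0.005 m and z of green_spacer in the frame of arbor between 0.0225 and 0.0275 m), for 0.2 s.
3. the creasing wheel sits on the green spacer (horizontal distance between crease_wheel and arbor below 0.005 m and z of crease_wheel in the frame of arbor between 0.0305 and 0.0355 m), for 0.2 s.
4. the black spacer sits on the creasing wheel (horizontal distance between black_spacer and arbor below 0.005 m and z of black_spacer in the frame of arbor between 0.0405 and 0.0455 m), for 0.2 s.
5. the red end cap sits on the black spacer (horizontal distance between end_cap and arbor below 0.005 m and z of end_cap in the frame of arbor between 0.0525 and 0.0575 m), for 0.2 s.
At the end, for the whole second after the job is handed in: Knife, green spacer, creasing wheel, black spacer, end cap on the spindle, centres within 5 mm of its axis, undersides within 2.5 mm of 14, 25, 33, 43 and 55 mm above the bench, released and at rest; blue spacer, jar, spool and anvil within 30 mm of where they stood (all of step 1 and all of step 2 and all of step 3 and all of step 4 and all of step 5 and linear speed of each of knife, green_spacer, crease_wheel, black_spacer, end_cap below 0.02 m/s and distance of each of blue_spacer, rivet_jar, thread_spool, setter_anvil from where it was at the start of the episode below 0.03 m); the robot touches nothing.
It fails at once if the blue spacer, jar, thread spool or anvil is shifted by more than 30 mm or knocked over (distance of any of blue_spacer, rivet_jar, thread_spool, setter_anvil from where it was at the start of the episode above 0.03 m or angle between any of blue_spacer, rivet_jar, thread_spool, setter_anvil's own z axis and vertical above 0.5 rad).
It also fails if it takes over 131 s, if anything falls off the work surface, if the arm or the gripper's body presses on something with over 40 N, if the wrist force passes 120 N, or if a joint passes its speed limit or range.

## Robot

A 7-joint arm with a two-finger parallel gripper is mounted at the origin on a cart in front of the work surface, level with it; the furniture and walls round the work are solid. World frame = base frame: x ahead of the robot, y to its left, z up, the work surface at z = 0. Lengths are in mm, angles in rad, forces in N, time in s.
With the tool pointing down it reaches from about 425 to 950 mm from the base axis. Payload 4.7 kg.
Tool frame: the origin (TCP) lies midway between the tips of the shut fingers; the grasp point (between the pads) lies 19 mm behind it; z points along the fingers, y is the line along which they close (so a half turn about z gives the same grasp; the last joint's range is limited). The gripper opens to 87 mm and grips with 3 to 60 N. Pads are 19 mm wide; open, the fingers measure 117 mm over their backs; the gripper's body (75 mm by 190 mm) begins 51 mm behind the grasp point.
Start: joints at [-1.317, 0.469, -0.049, 1.532, 0.024, 1.141, -0.082], TCP at [188.314, 648.218, 222.573] pointing down, gripper open.
Joint ranges: [-2.59, 2.59], [-0.33, 1.99], [-1.39, 1.29], [0.1, 2.45], [-1.04, 4.18], [0.21, 1.99], [-2.66, 2.66]. Speed limits (rad/s): [2.57, 2.57, 3.14, 3.14, 3.14, 3.14, 3.14].

## Interface

Orientations are given as a rotation vector (axis times angle).
In Python, from station import read_state, vision, job gives the robot as it stands.
- The arm moves only by the tool play_rows, never from a script. Its argument "deltas" is a list that holds one entry, the list of rows, each a list of 7 numbers: the shift along the tool's x, y, z in mm, then the turn, a rotation vector about the tool's x, y, z in degrees, then the finger opening in mm, from 0 to 87. In form: [[[tx, ty, tz, rx, ry, rz, hand], ...]]. A call has 1 to 5 rows; each row is the pose to reach, as a shift and turn from the pose commanded when the call began, along the tool's axes at that moment; what a row does not reach only later rows make up. A row lasts 1/8 s, in which the tool goes at most 62.5 mm and 10.7 degrees, less where a joint would pass 70% of its speed; a pose out of reach is approached as far as the arm can. A call with a gripper value outside its range is refused whole. The fingers move at their own pace and stop on an object; the grip force is fixed at half the most. Time passes only in rows, so rows that repeat a pose let the fingers close. It gives the time, the measured TCP pose, the force, the opening and the grip force at its end, in the units of the state.
- read_state(): the state, without advancing time (a new reading comes with each control period).
- vision.snapshot(name): name is "scene" or "top"; returns a dict with "color" (400x640x3 uint8, red, green, blue), "camera_matrix" (3x3 intrinsics, pixels), "dist" ([k1, k2, p1, p2, k3] as OpenCV has them; the pictures are not rectified), "rvec" (rotation vector, rad) and "tvec" (3), from world to camera coordinates, as OpenCV has them. Camera axes: x right, y down, z forward; pixel columns grow to the right and rows downward; lengths in mm; the calibration is good to about 2 mm. A picture is of the moment at which its call begins. There is no depth.
- job.sign_off(): hands the job in; it is judged then, once.
The state is a dict: "time_s": time; "joint_positions": joint angles; "joint_velocities": joint speeds; "tau": joint torques, N m; "position": TCP position; "orientation": TCP orientation; "wrist_force": force on the tool from outside, world axes, zero at the start; "ft_torque": the same for the moment, N m; "width": opening from 0.0 (shut) to 1.0 (fully open); "gripper_force": force on a finger pad.
Only numpy, scipy, OpenCV 4.12 (cv2) and the standard library are available. Lean on these libraries where they do the work, as an engineer would, in place of code of your own. Each camera call takes 0.05 s, during which the arm holds its last target. There are 200 camera calls.

## Working session

There is one attempt and no reset: what is moved stays moved. The work goes in short steps, Python scripts to look and compute and a tool call to move; the robot and the scene stay as the last step left them, time stands still between calls to the robot, and variables do not carry over. Pictures are saved under pics/ and viewed, at most 14 in all, crops included, and the job is handed in when it is done.

Besides the shell and the picture viewer there is one more tool, called after "Request:" as a command line: name --argument value ..., lists and objects as JSON in quotes. play_rows: Moves the arm, as the interface text tells. Its arguments: {"type":"object","properties":{"deltas":{"type":"array"}},"required":["deltas"]}

```bash
mkdir -p pics; cat > h.py <<'E'
import numpy as np, cv2
from station import read_state, vision, job
def cam(s): return s["camera_matrix"],np.array(s["dist"],float),np.array(s["rvec"],float),np.array(s["tvec"],float)
def ray(s,px,z):
    K,d,r,t=cam(s); R=cv2.Rodrigues(r)[0]
    p=cv2.undistortPoints(np.array([[px]],float),K,d)[0,0]
    v=R.T@np.array([p[0],p[1],1]); c=-R.T@t.ravel()
    return c+v*(z-c[2])/v[2]
def proj(s,P):
    K,d,r,t=cam(s); return cv2.projectPoints(np.array(P,float).reshape(-1,1,3),r,t,K,d)[0].reshape(-1,2)
def save(s,n,box=None,k=1):
    im=s["color"][:,:,::-1]
    if box: im=im[box[1]:box[3],box[0]:box[2]]
    cv2.imwrite("pics/"+n,cv2.resize(im,None,fx=k,fy=k,interpolation=cv2.INTER_CUBIC))
E
python3 - <<'E'
from h import *
import pickle
S={n:vision.snapshot(n) for n in("scene","top")}
pickle.dump(S,open("S0.pkl","wb"))
for n in S:
    save(S[n],n+"0.png",None,1.25); K,d,r,t=cam(S[n]); print(n,(-cv2.Rodrigues(r)[0].T@t.ravel()).round(),K[0,0])
st=read_state(); print(st["position"],st["orientation"],st["time_s"],st["width"])
E
```

```text
scene [ 210. -529.  680.] 434.0806892342316
top [ 435.  111. 1108.] 392.7531884065787
[188.17941324 647.66828863 221.60256869] [-4.42731333e-01 -3.11000600e+00  2.77396144e-03] 0.1 1.001736052176796
```

View pics/scene0.png

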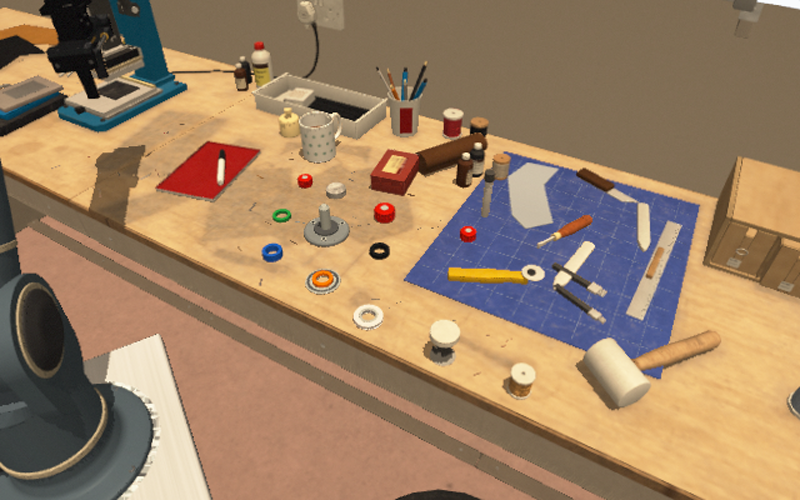

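View pics/top0.png

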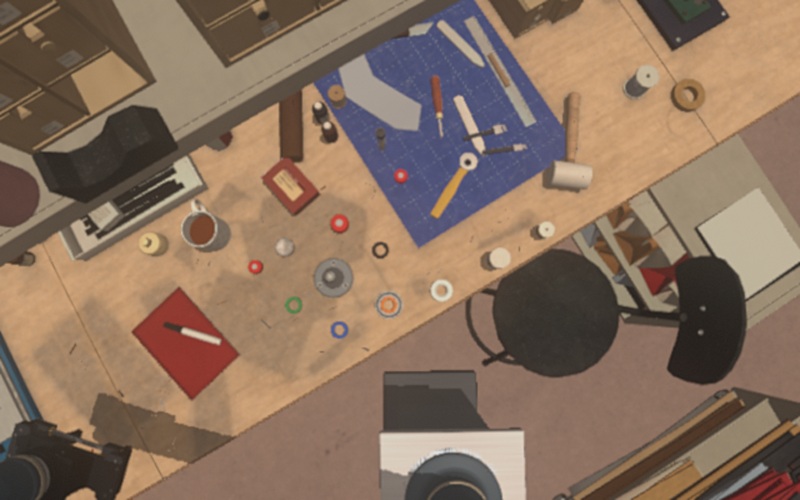

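The scene view shows the arbor at (326,225) and the parts round it. In the top view I read arbor (333,278), knife (389,305), green (294,305), crease wheel (442,290), black (380,250) and blue (340,330). There are three red caps in the top view: (340,223), (255,267) and (401,176). The one at (340,223) looks largest, and the crop should confirm it.

```bash
python3 - <<'E'
from h import *
import pickle
S=pickle.load(open("S0.pkl","rb"))
save(S["top"],"topc.png",(195,130,375,280),4)
save(S["scene"],"scenec.png",(200,130,400,280),4)
s=S["top"]
for n,p,z in[("arbor tip",(333,278),67),("knife",(389,305),11),("green",(294,305),8),("crease",(442,290),10),("black",(380,250),12),("cap",(340,223),25),("cap2",(255,267),20),("cap3",(401,176),20),("blue",(340,330),16),("jar",(499,258),60),("spool",(546,230),40),("anvil",(285,247),18)]:
    print(n,ray(s,(p[0]/1.25,p[1]/1.25),z).round())
E
```

```text
arbor tip [490. 251.  67.]
knife [431. 134.  11.]
green [434. 347.   8.]
crease [463.  15.  10.]
black [554. 153.  12.]
cap [615. 241.  25.]
cap2 [519. 432.  20.]
cap3 [722. 103.  20.]
blue [378. 243.  16.]
jar [ 528. -104.   60.]
spool [ 590. -215.   40.]
anvil [564. 366.  18.]
```

View pics/topc.png

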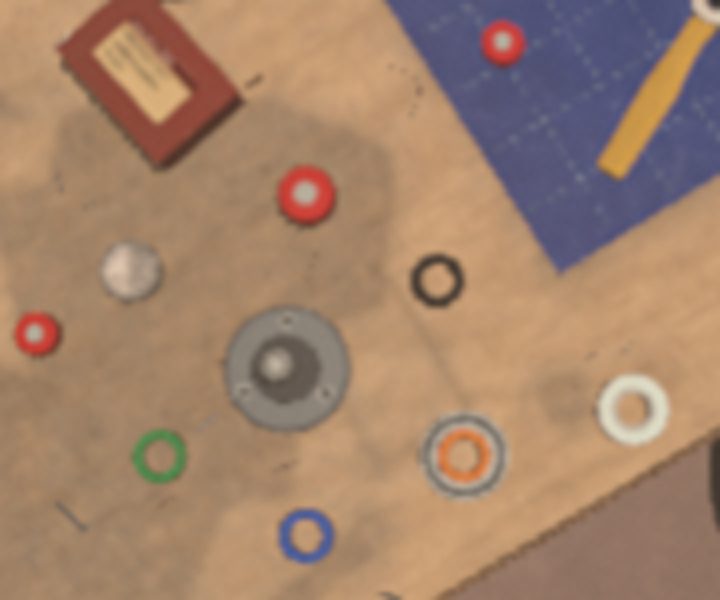

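View pics/scenec.png

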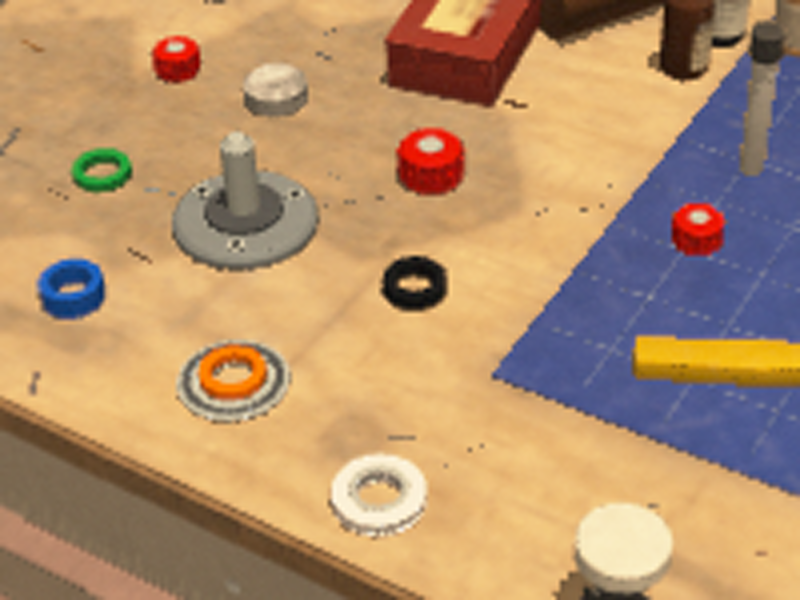

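The red cap at topc (306,195) is clearly the largest: 56 px wide, against 45 for (38,333) and 44 for (503,43). The scene crop agrees. Next I'll refine positions by matching silhouettes in both views.

```bash
cat >> h.py <<'E'
from scipy.optimize import least_squares
MASK={"green":lambda h,s,v:(h>40)&(h<85)&(s>90),"orange":lambda h,s,v:(h>5)&(h<17)&(s>190),"red":lambda h,s,v:((h<5)|(h>172))&(s>140),
"blue":lambda h,s,v:(h>100)&(h<130)&(s>100),"black":lambda h,s,v:(v<75),"white":lambda h,s,v:(s<65)&(v>140)}
def sil(x,y,z0,r,hh):
    a=np.linspace(0,2*np.pi,72,endpoint=False)
    return np.array([[x+r*np.cos(t),y+r*np.sin(t),z] for z in(z0,z0+hh) for t in a])
def box(s,q):
    p=proj(s,q); return np.r_[p.min(0),p.max(0)]
def meas(s,col,g,z0,r,hh,m=9):
    b=box(s,sil(g[0],g[1],z0,r,hh)); x0,y0=np.maximum((b[:2]-m).astype(int),0);x1,y1=(b[2:]+m).astype(int)
    k=4; im=cv2.resize(s["color"][y0:y1,x0:x1],None,fx=k,fy=k,interpolation=cv2.INTER_LINEAR)
    h,sa,v=cv2.split(cv2.cvtColor(im,cv2.COLOR_RGB2HSV)); mk=MASK[col](h.astype(int),sa,v).astype(np.uint8)
    n,l,st,_=cv2.connectedComponentsWithStats(mk)
    i=1+np.argmax(st[1:,4]); a=st[i]
    o=np.array([a[0],a[1],a[0]+a[2]-1,a[1]+a[3]-1]); return (o+.5)/k-.5+np.array([x0,y0,x0,y0])
def locate(ss,obs,g,z0,r,hh):
    f=lambda p:np.concatenate([(lambda b,o:[b[0]+b[2]-o[0]-o[2],b[1]+b[3]-o[1]-o[3]])(box(s,sil(*p,z0,r,hh)),o) for s,o in zip(ss,obs)])/2
    return least_squares(f,g[:2]).x
PARTS={"knife":("orange",(431,134),3,19,8),"green":("green",(434,347),0,19,8),"crease":("white",(463,15),0,25,10),"black":("black",(554,153),0,19,12),"cap":("red",(615,241),0,21,25),"blue":("blue",(378,243),0,19,16)}
E
python3 - <<'E'
from h import *
import pickle
S=pickle.load(open("S0.pkl","rb"))
ss=[S["top"],S["scene"]]
for n,(c,g,z0,r,hh) in PARTS.items():
    o=[meas(s,c,g,z0,r,hh) for s in ss]
    P=[locate([s],[b],g,z0,r,hh) for s,b in zip(ss,o)]+[locate(ss,o,g,z0,r,hh)]
    print(n,[p.round(1).tolist() for p in P],[((b[2:]-b[:2])-(lambda q:q[2:]-q[:2])(box(s,sil(*P[2],z0,r,hh)))).round(1).tolist() for s,b in zip(ss,o)])
t=lambda b:(np.array(b)+.5)/4-.5
ot=t([225,306,349,431])+np.array([195,130]*2); os=t([173,170,318,271])+np.array([200,130]*2)
print("arbor foot",locate(ss[:1],[ot],(490,251),0,45,10),locate(ss[1:],[os],(490,251),0,45,10))
print("seat",locate(ss[:1],[t([250,334,322,404])+np.array([195,130]*2)],(490,251),10,24,4))
for X in((480,240),(485,245)):print(X,[((proj(s,[[*X,67]])[0]+.5-o)*4-.5).round(1) for s,o in zip(ss,([195,130],[200,130]))])
E
```

```text
Traceback (most recent call last):
  File "h.py", line 28, in meas
    i=1+np.argmax(st[1:,4]); a=st[i]
        ~~~~~~~~~^^^^^^^^^^
ValueError: attempt to get argmax of an empty sequence
```

```bash
sed -i 's/(s>190)/(s>S0)/; s/(h>5)&(h<17)&(s>S0)/(h>3)\&(h<15)\&(s>145)/; s/(s>90)/(s>75)/' h.py
python3 - <<'E'
from h import *
import pickle
S=pickle.load(open("S0.pkl","rb"))
ss=[S["top"],S["scene"]]
t=lambda b:(np.array(b)+.5)/4-.5
for n,(c,g,z0,r,hh) in PARTS.items():
  try:
    o=[meas(s,c,g,z0,r,hh) for s in ss]
    P=[locate([s],[b],g,z0,r,hh) for s,b in zip(ss,o)]+[locate(ss,o,g,z0,r,hh)]
    print(n,[p.round(1).tolist() for p in P],[((b[2:]-b[:2])-(lambda q:q[2:]-q[:2])(box(s,sil(*P[2],z0,r,hh)))).round(1).tolist() for s,b in zip(ss,o)])
  except Exception as e: print(n,e)
  for s in ss:
    p=proj(s,[[g[0]-r+3,g[1],z0+hh],[g[0]+45,g[1],0]]).round().astype(int); print("   ",[cv2.cvtColor(s["color"][v:v+1,u:u+1],cv2.COLOR_RGB2HSV)[0,0].tolist() for u,v in p])
ot=t([225,306,349,431])+np.array([195,130]*2); os=t([173,170,318,271])+np.array([200,130]*2)
print("arbor foot",locate(ss[:1],[ot],(490,251),0,45,10),locate(ss[1:],[os],(490,251),0,45,10))
print("seat",locate(ss[:1],[t([250,334,322,404])+np.array([195,130]*2)],(490,251),10,24,4))
for X in((480,240),(485,245)):print(X,[((proj(s,[[*X,67]])[0]+.5-o)*4-.5).round(1) for s,o in zip(ss,([195,130],[200,130]))])
E
```

```text
knife [[432.6, 135.6], [429.2, 131.0], [430.8, 133.7]] [[-2.2, -2.0], [-1.1, -5.4]]
    [[11, 119, 201], [15, 103, 181]]
    [[15, 255, 251], [17, 121, 229]]
green [[434.6, 350.1], [433.8, 351.8], [434.1, 350.7]] [[-1.3, -0.9], [-0.7, -0.9]]
    [[45, 95, 126], [14, 95, 164]]
    [[65, 195, 162], [16, 115, 202]]
crease [[463.2, 17.4], [461.6, 18.8], [462.1, 18.2]] [[-0.4, -0.5], [-1.4, -1.7]]
    [[21, 38, 212], [15, 103, 189]]
    [[22, 37, 251], [17, 123, 232]]
black [[565.8, 141.7], [554.5, 155.0], [558.4, 148.4]] [[-13.6, -13.8], [-1.3, -1.8]]
    [[14, 94, 106], [14, 105, 202]]
    [[15, 16, 31], [19, 122, 239]]
cap [[616.9, 244.3], [615.3, 246.1], [615.9, 245.1]] [[-2.7, -2.6], [-0.8, -2.2]]
    [[3, 165, 131], [15, 98, 162]]
    [[3, 255, 233], [16, 121, 200]]
blue [[378.5, 246.0], [377.1, 247.7], [377.6, 246.7]] [[-2.9, -2.6], [-1.9, -1.9]]
    [[121, 58, 141], [14, 101, 191]]
    [[107, 210, 186], [17, 118, 231]]
arbor foot [495.07286846 259.3153212 ] [493.22210341 258.79035426]
seat [494.38433997 259.20034841]
(480, 240) [array([303.8, 385.9]), array([228.7, 161.4])]
(485, 245) [array([296.2, 378.5]), array([233.1, 154.2])]
```

```bash
sed -i 's/(h>3)&(h<15)&(s>145)/(h>3)\&(h<19)\&(s>150)/; s/(v<75)/(v<TH)/' h.py
python3 - <<'E'
import h; from h import *
import pickle
S=pickle.load(open("S0.pkl","rb"))
ss=[S["top"],S["scene"]]
for n,ths in(("knife",[0]),("black",[80,115,130])):
 for th in ths:
  h.TH=th; c,g,z0,r,hh=PARTS[n]
  for s in ss:
    b=meas(s,c,g,z0,r,hh,5); P=locate([s],[b],g,z0,r,hh); print(n,th,P.round(1),((b[2:]-b[:2])-(lambda q:q[2:]-q[:2])(box(s,sil(*P,z0,r,hh)))).round(1))
E
```

```text
knife 0 [432.6 135.6] [-2.2 -2. ]
knife 0 [432. 138.] [-0.8 -1. ]
black 80 [564.7 141.4] [-12.8 -12.6]
black 80 [554.8 154.9] [-1.  -1.8]
black 115 [555.3 153.1] [-1.1 -1.3]
black 115 [554.5 154.5] [-0.6 -1. ]
black 130 [555.6 153.1] [-0.6 -1.1]
black 130 [554.5 154.5] [-0.1 -1. ]
```

Request:
play_rows --deltas '[[[-37,-43,4,0,0,-4,87],[-75,-86,8,0,0,-8,87],[-113,-130,12,0,0,-12,87],[-150,-173,16,0,0,-16.2,87],[-188,-216,20,0,0,-16.2,87]]]'

```text
time_s: 0.72
position: [309.1, 386.3, 202.2]
orientation: [0.001, -3.142, 0.0]
wrist_force: [0.5, 0.0, 0.4]
width: 0.998
gripper_force: 0.0
```

Request:
play_rows --deltas '[[[-25,-50,20,0,0,0,87],[-50,-101,40,0,0,0,87],[-74,-151,62,0,0,0,87],[-99,-202,82,0,0,0,87],[-124,-251.5,102,0,0,0,87]]]'

```text
time_s: 1.35
position: [433.0, 135.2, 100.0]
orientation: [-0.0, 3.141, 0.0]
wrist_force: [0.4, -0.2, 0.5]
width: 1.001
gripper_force: 0.0
```

Request:
play_rows --deltas '[[[0,0,40,0,0,0,87],[0,0,60,0,0,0,87],[0,0,60,0,0,0,87],[0,0,60,0,0,0,87]]]'

```text
time_s: 1.85
position: [433.0, 137.2, 41.1]
orientation: [-0.0, 3.141, 0.001]
wrist_force: [0.2, 0.2, 0.4]
width: 0.998
gripper_force: 0.0
```

```bash
python3 - <<'E'
from h import *
print(read_state()["position"])
a=vision.snapshot("top");b=vision.snapshot("scene")
import pickle; pickle.dump([a,b],open("S1.pkl","wb"))
x,y=proj(b,[[432,137,20]])[0].astype(int); u,v=proj(a,[[432,137,20]])[0].astype(int); print(x,y,u,v)
i=[cv2.resize(s["color"][q-50:q+50,p-50:p+50,::-1],(400,400),interpolation=cv2.INTER_CUBIC) for s,p,q in((b,x,y),(a,u,v))]
cv2.imwrite("pics/k1.png",np.hstack(i))
E
```

```text
[432.98575236 137.17974899  41.10045341]
257 218 310 243
```

View pics/k1.png

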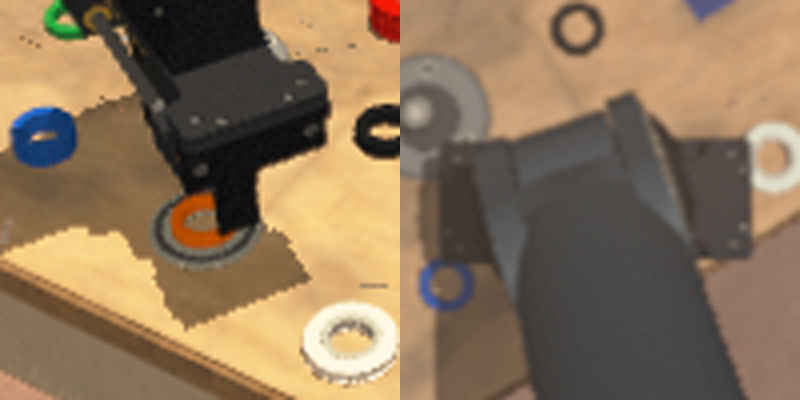

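The gripper straddles the hub: scene crop hub (205,222), front finger (235,195). Nothing is touching it. Descending and gripping.

Request:
play_rows --deltas '[[[0,0,20,0,0,0,87],[0,0,36,0,0,0,87],[0,0,36,0,0,0,60],[0,0,36,0,0,0,30],[0,0,36,0,0,0,30]]]'

```text
time_s: 2.58
position: [433.2, 137.1, 5.3]
orientation: [-0.0, 3.14, 0.001]
wrist_force: [-0.1, -1.1, -0.5]
width: 0.745
gripper_force: 0.0
```

Request:
play_rows --deltas '[[[0,0,0,0,0,0,30],[0,0,0,0,0,0,30],[0,0,0,0,0,0,30]]]'

```text
time_s: 2.95
position: [432.6, 136.8, 4.7]
orientation: [-0.0, 3.142, -0.0]
wrist_force: [-0.8, -1.2, 2.5]
width: 0.421
gripper_force: 30.0
```

```bash
python3 - <<'E'
from h import *
import pickle
a,b=pickle.load(open("S1.pkl","rb"))
print(ray(a,(308.4,242.4),125)-[433,137.2,0], cam(a)[0][:2,2])
print([proj(a,[[433+i*37.5,137.2+j*95,z]])[0].round(1).tolist() for z in (111,160) for i in(-1,1) for j in(-1,1)])
E
```

```text
[  2.56820814   1.31416205 125.        ] [316.87122997 201.7555512 ]
[[347.0, 257.8], [271.6, 258.9], [346.4, 228.0], [271.5, 229.1], [348.4, 258.6], [269.1, 259.7], [347.8, 227.3], [269.0, 228.4]]
```

Request:
play_rows --deltas '[[[0,0,-40,0,0,0,30],[0,0,-85,0,0,0,30],[-20,40,-85,0,0,0,30],[-41,82,-85,0,0,0,30],[-62,122,-85,0,0,0,30]]]'

```text
time_s: 3.58
position: [495.0, 260.1, 89.6]
orientation: [-0.0, -3.142, -0.0]
wrist_force: [0.7, 0.4, -1.4]
width: 0.419
gripper_force: 30.0
```

Request:
play_rows --deltas '[[[0,0,0,0,0,0,30],[0,0,0,0,0,0,30]]]'

```text
time_s: 3.82
position: [493.8, 257.9, 88.9]
orientation: [-0.0, -3.14, 0.002]
wrist_force: [-0.9, 0.4, -1.2]
width: 0.423
gripper_force: 30.0
```

```bash
python3 - <<'E'
import h; from h import *
st=read_state();print(st["position"],st["width"],st["wrist_force"])
a=vision.snapshot("top");b=vision.snapshot("scene")
import pickle; pickle.dump([a,b],open("S2.pkl","wb"))
x,y=proj(b,[[494,259,60]])[0].astype(int); print(x,y)
save(b,"k2.png",(x-50,y-37,x+50,y+38),8)
z=st["position"][2]-4.6
m=meas(b,"orange",(494,259),z+3,19,8,5); print(m, locate([b],[m],(494,259),z+3,19,8))
E
```

```text
[493.8236559  257.94633571  88.89984113] 0.4229084112492423 [-0.88959367  0.36167906 -1.21037336]
259 166
[249.375 150.375 257.875 161.375] [484.58206948 263.15899268]
```

View pics/k2.png

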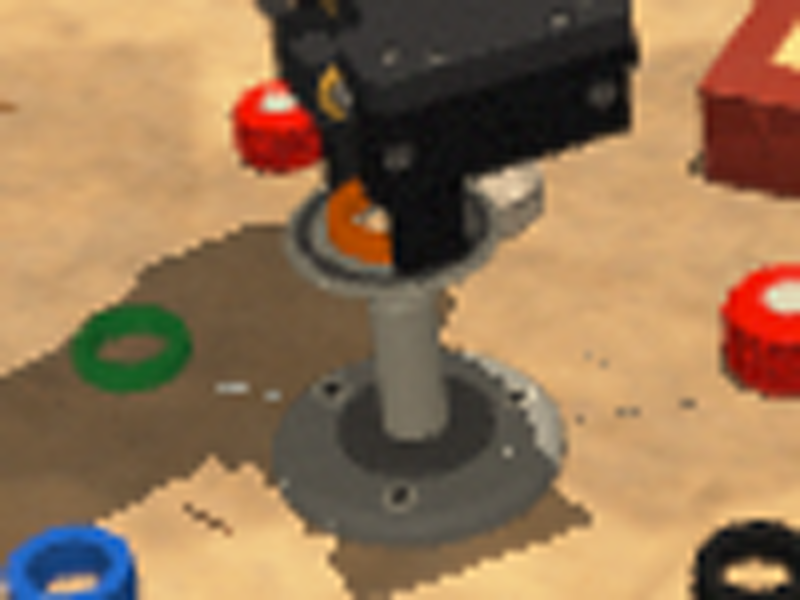

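Disc edges: left 286, right 499, bottom 298. Foot: left 273, right 567, bottom 545. Fitting both.

```bash
cat >> h.py <<'E'
def fit3(s,px,org,k,z0,r,hh,g=(494,259)):
    "px: left,right,bottom in crop pixels"
    t=(np.array(px)+.5)/k-.5+np.array([org[0],org[0],org[1]])
    f=lambda p:(lambda b:[b[0]-t[0],b[2]-t[1],b[3]-t[2]])(box(s,sil(*p,z0,r,hh)))
    q=least_squares(f,g); return q.x.round(1),q.fun.round(2)
E
python3 - <<'E'
from h import *
import pickle
a,b=pickle.load(open("S2.pkl","rb"))
o=(209,129)
print(fit3(b,(286,499,298),o,8,84.3,32,3), fit3(b,(273,567,545),o,8,0,45,10))
E
```

```text
(array([493.3, 261.3]), array([-0.47,  0.47, -0.04])) (array([495.2, 262.9]), array([-0.11,  0.11, -0.01]))
```

Request:
play_rows --deltas '[[[-1,1,12,0,0,0,30],[-1,1,22,0,0,0,30],[-1,1,28,0,0,0,30],[-1,1,34,0,0,0,30],[-1,1,34,0,0,0,30]]]'

```text
time_s: 4.55
position: [495.2, 259.7, 55.0]
orientation: [-0.0, -3.141, 0.001]
wrist_force: [-0.5, 1.3, -1.4]
width: 0.42
gripper_force: 30.0
```

```bash
python3 - <<'E'
from h import *
for i in range(3):
  st=read_state();print(np.round(st["position"],1),np.round(st["wrist_force"],1),np.round(st["ft_torque"],2)); b=vision.snapshot("scene")
save(b,"k3.png",(209,129,309,204),8)
E
```

```text
[495.2 259.7  55. ] [-0.5  1.3 -1.4] [ 0.04  0.01 -0.01]
[495.5 259.8  55.3] [-0.1  1.  -1.2] [ 0.03  0.01 -0.02]
[495.7 259.9  55.6] [ 0.3 -0.1 -0.3] [-0.    0.03  0.03]
```

View pics/k3.png

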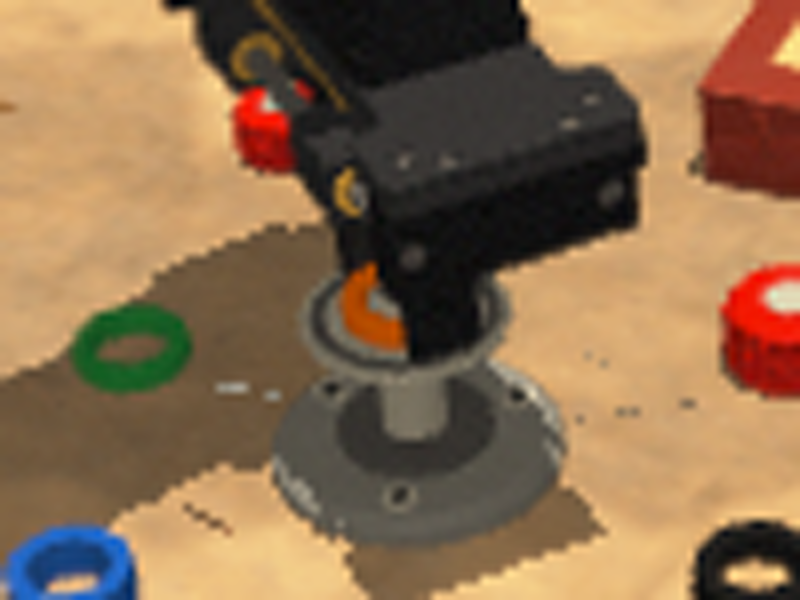

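The knife is threaded on the spindle (disc centred about (405,325)), with no contact force. Lowering and releasing.

Request:
play_rows --deltas '[[[0,0,10,0,0,0,30],[0,0,20,0,0,0,30],[0,0,29,0,0,0,30],[0,0,35.5,0,0,0,30],[0,0,36,0,0,0,30]]]'

```text
time_s: 5.32
position: [495.5, 259.8, 19.0]
orientation: [-0.0, -3.141, 0.0]
wrist_force: [0.4, -0.5, -1.7]
width: 0.424
gripper_force: 30.0
```

Request:
play_rows --deltas '[[[0,0,0,0,0,0,30],[0,0,0,0,0,0,87],[0,0,0,0,0,0,87],[0,0,0,0,0,0,87],[0,0,0,0,0,0,87]]]'

```text
time_s: 5.95
position: [495.6, 259.9, 19.7]
orientation: [0.0, 3.141, 0.0]
wrist_force: [0.3, 0.4, -0.6]
width: 0.788
gripper_force: 0.0
```

Request:
play_rows --deltas '[[[0,0,-45,0,0,0,87],[0,0,-80,0,0,0,87],[20,30,-80,0,0,0,87],[42,62,-80,0,0,0,87],[61,91,-60,0,0,0,87]]]'

```text
time_s: 6.58
position: [434.9, 352.9, 80.9]
orientation: [-0.0, 3.139, 0.005]
wrist_force: [0.8, 0.6, -0.4]
width: 0.999
gripper_force: 0.0
```

Request:
play_rows --deltas '[[[0,0,25,0,0,0,87],[0,0,50,0,0,0,87],[0,0,50,0,0,0,87]]]'

```text
time_s: 6.95
position: [433.3, 349.9, 28.0]
orientation: [0.0, -3.139, 0.004]
wrist_force: [0.0, -0.1, 0.0]
width: 1.001
gripper_force: 0.0
```

```bash
python3 - <<'E'
from h import *
print(read_state()["position"])
b=vision.snapshot("scene")
import pickle; pickle.dump(b,open("S3.pkl","wb"))
save(b,"k4.png",(204,129,304,204),8)
m=meas(b,"orange",(494,259),17,19,8,5); print(locate([b],[m],(494,259),17,19,8))
E
```

```text
[433.30027818 349.85196571  28.00509366]
[494.33022285 261.97839285]
```

View pics/k4.png

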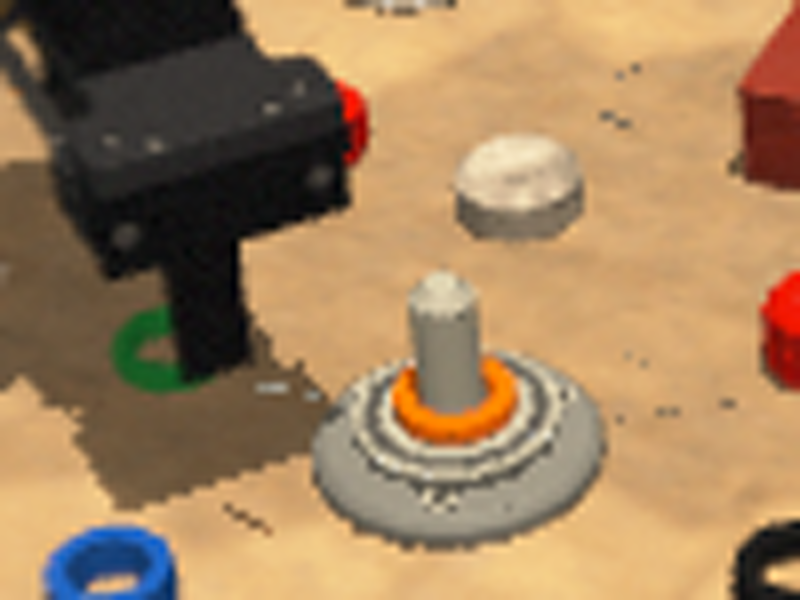

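The knife is seated on the flange (hub at (455,400)), and the gripper straddles the green ring at (160,350). Gripping green.

Request:
play_rows --deltas '[[[0,0,15,0,0,0,87],[0,0,27,0,0,0,87],[0,0,27,0,0,0,30],[0,0,27,0,0,0,30],[0,0,27,0,0,0,30]]]'

```text
time_s: 7.62
position: [434.8, 351.1, 2.9]
orientation: [0.0, 3.141, 0.001]
wrist_force: [0.3, 0.9, -1.3]
width: 0.745
gripper_force: 0.0
```

Request:
play_rows --deltas '[[[0,0,0,0,0,0,30],[0,0,0,0,0,0,30],[0,0,0,0,0,0,30]]]'

```text
time_s: 8.0
position: [434.6, 350.8, 2.7]
orientation: [0.0, 3.142, 0.0]
wrist_force: [0.6, -0.7, 1.4]
width: 0.408
gripper_force: 30.2
```

Request:
play_rows --deltas '[[[0,0,-45,0,0,0,30],[0,0,-85,0,0,0,30],[-20,-30,-85,0,0,0,30],[-42,-62,-85,0,0,0,30],[-61,-90.6,-85,0,0,0,30]]]'

```text
time_s: 8.62
position: [496.2, 259.0, 87.7]
orientation: [0.001, 3.141, 0.0]
wrist_force: [0.4, 0.7, -0.2]
width: 0.407
gripper_force: 30.0
```

Request:
play_rows --deltas '[[[0,0,6,0,0,0,30],[0,0,14,0,0,0,30],[0,0,20,0,0,0,30],[0,0,20,0,0,0,30]]]'

```text
time_s: 9.12
position: [494.4, 261.0, 66.7]
orientation: [0.003, -3.14, 0.001]
wrist_force: [-0.2, 0.4, -0.2]
width: 0.411
gripper_force: 30.0
```

```bash
python3 - <<'E'
from h import *
for i in range(3):
  st=read_state();print(np.round(st["position"],1),np.round(st["wrist_force"],1),st["width"]); b=vision.snapshot("scene")
save(b,"g1.png",(204,129,304,204),8)
E
```

```text
[494.4 261.   66.7] [-0.2  0.4 -0.2] 0.41058051133518814
[494.9 260.9  67.1] [ 0.8 -0.7  0.2] 0.4091947747541146
[495.2 260.9  67.4] [ 0.6  1.1 -1.2] 0.40836202494398255
```

View pics/g1.png

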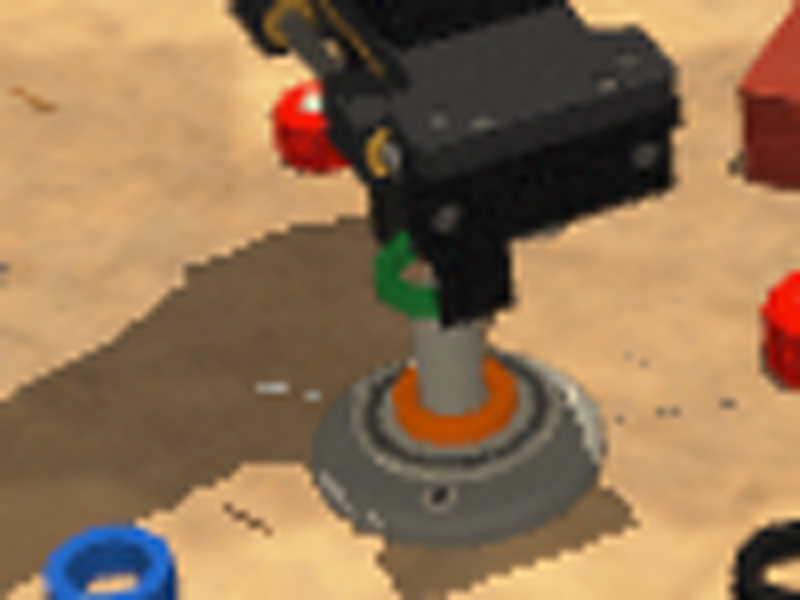

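The green ring is level and over the nose, with no contact force (ring left edge at (375,280)). Lowering.

Request:
play_rows --deltas '[[[0,0,6,0,0,0,30],[0,0,14,0,0,0,30],[0,0,24,0,0,0,30],[0,0,33,0,0,0,30],[0,0,38.5,0,0,0,30]]]'

```text
time_s: 9.9
position: [495.2, 260.0, 28.1]
orientation: [-0.0, -3.141, 0.001]
wrist_force: [-0.0, 0.1, -0.4]
width: 0.409
gripper_force: 30.0
```

Request:
play_rows --deltas '[[[0,0,0,0,0,0,30],[0,0,0,0,0,0,87],[0,0,0,0,0,0,87],[0,0,0,0,0,0,87],[0,0,0,0,0,0,87]]]'

```text
time_s: 10.52
position: [495.6, 260.3, 29.2]
orientation: [0.0, 3.141, 0.0]
wrist_force: [0.6, -0.1, -0.0]
width: 0.779
gripper_force: 0.0
```

Request:
play_rows --deltas '[[[0,0,-45,0,0,0,87],[0,0,-80,0,0,0,87],[7,-55,-80,0,0,0,87],[15,-112,-80,0,0,0,87],[23,-170,-80,0,0,0,87]]]'

```text
time_s: 11.15
position: [472.3, 88.7, 109.3]
orientation: [-0.001, 3.141, 0.0]
wrist_force: [0.8, -0.7, 0.3]
width: 0.999
gripper_force: 0.0
```

Request:
play_rows --deltas '[[[5,-40,0,0,0,0,87],[10,-72,30,0,0,0,87],[10,-72,75,0,0,0,87],[10,-72,75,0,0,0,87]]]'

```text
time_s: 11.65
position: [460.0, 17.6, 32.0]
orientation: [-0.001, -3.135, 0.001]
wrist_force: [-0.3, -0.4, 0.1]
width: 1.003
gripper_force: 0.0
```

```bash
python3 - <<'E'
from h import *
print(read_state()["position"])
b=vision.snapshot("scene"); 
m=meas(b,"green",(495,260),25,19,8,5); q=box(b,sil(495,260,25,19,8)); print(m.round(1),q.round(1),locate([b],[m],(495,260),25,19,8))
x,y=proj(b,[[462,18,5]])[0].astype(int)
i=[cv2.resize(b["color"][v-38:v+37,u-50:u+50,::-1],(400,300),interpolation=cv2.INTER_CUBIC) for u,v in((254,166),(x,y))]
cv2.imwrite("pics/c1.png",np.hstack(i))
E
```

```text
[460.0384747   17.63506761  32.04757258]
[252.1 170.6 268.6 180.4] [252.7 170.1 268.7 182.4] [495.62097777 263.13824387]
```

View pics/c1.png

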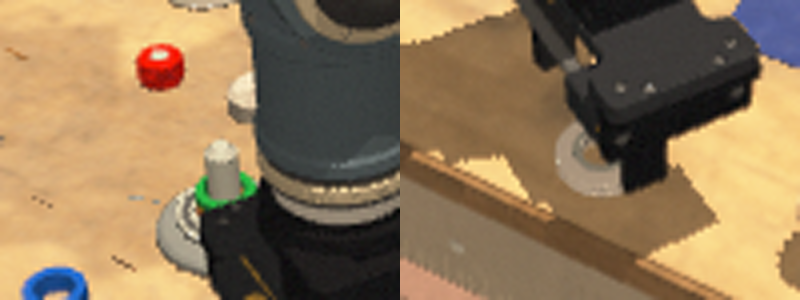

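Green is seated on the hub (left crop, (225,190)), and the gripper straddles the crease wheel (right crop, (595,160)).

Request:
play_rows --deltas '[[[0,0,15,0,0,0,87],[0,0,31.5,0,0,0,87],[0,0,31.5,0,0,0,40],[0,0,31.5,0,0,0,40],[0,0,31.5,0,0,0,40]]]'

```text
time_s: 12.32
position: [463.2, 18.4, 3.2]
orientation: [-0.0, 3.14, 0.001]
wrist_force: [0.0, 0.5, -0.4]
width: 0.741
gripper_force: 0.0
```

Request:
play_rows --deltas '[[[0,0,0,0,0,0,40],[0,0,0,0,0,0,40],[0,0,-40,0,0,0,40],[0,0,-85,0,0,0,40],[0,0,-85,0,0,0,40]]]'

```text
time_s: 12.95
position: [465.0, 18.5, 90.3]
orientation: [0.0, 3.135, 0.002]
wrist_force: [-0.4, 0.4, -0.8]
width: 0.557
gripper_force: 30.0
```

Request:
play_rows --deltas '[[[-6,48,0,0,0,0,40],[-13,98,0,0,0,0,40],[-20,148,0,0,0,0,40],[-27,200,0,0,0,0,40],[-33,242,0,0,0,0,40]]]'

```text
time_s: 13.58
position: [494.7, 262.3, 86.1]
orientation: [0.002, -3.14, 0.001]
wrist_force: [-0.6, -0.1, -0.6]
width: 0.559
gripper_force: 30.0
```

Request:
play_rows --deltas '[[[0,0,0,0,0,0,40],[0,0,6,0,0,0,40],[0,0,14,0,0,0,40],[0,0,20,0,0,0,40],[0,0,20,0,0,0,40]]]'

```text
time_s: 14.2
position: [495.2, 259.3, 66.8]
orientation: [-0.002, -3.14, 0.001]
wrist_force: [-0.4, -1.3, -0.6]
width: 0.56
gripper_force: 30.0
```

```bash
python3 - <<'E'
from h import *
for i in range(3):
  st=read_state();print(np.round(st["position"],1),np.round(st["wrist_force"],1),st["width"]); b=vision.snapshot("scene")
save(b,"c2.png",(204,129,304,204),8)
E
```

```text
[495.2 259.3  66.8] [-0.4 -1.3 -0.6] 0.5597648405388036
[495.5 259.7  67.3] [0.6 0.4 0.1] 0.5534915750636521
[495.7 259.9  67.5] [ 0.  -0.3 -0.5] 0.5579187935230693
```

View pics/c2.png

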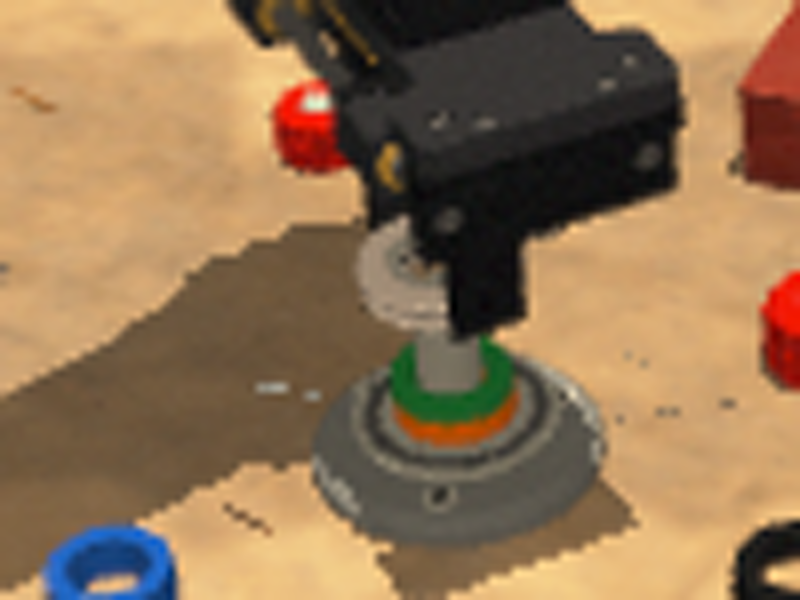

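The green ring is seated, and the crease wheel is level over the nose with no contact force. Lowering, then going on to the black spacer.

Request:
play_rows --deltas '[[[0,0,6,0,0,0,40],[0,0,14,0,0,0,40],[0,0,22,0,0,0,40],[0,0,28,0,0,0,40],[0,0,31,0,0,0,40]]]'

```text
time_s: 14.98
position: [495.3, 260.1, 35.9]
orientation: [-0.0, -3.141, 0.001]
wrist_force: [-0.6, -0.6, 5.1]
width: 0.556
gripper_force: 30.0
```

Request:
play_rows --deltas '[[[0,0,0,0,0,0,40],[0,0,0,0,0,0,87],[0,0,0,0,0,0,87],[0,0,0,0,0,0,87],[0,0,0,0,0,0,87]]]'

```text
time_s: 15.6
position: [495.6, 260.3, 36.6]
orientation: [0.0, 3.141, 0.0]
wrist_force: [0.0, 0.7, 0.1]
width: 0.922
gripper_force: 0.0
```

```bash
python3 - <<'E'
from h import *
st=read_state();print(np.round(st["position"],1),np.round(st["wrist_force"],1),st["width"])
E
```

```text
[495.6 260.3  36.6] [0.  0.7 0.1] 0.9222611338711315
```

Request:
play_rows --deltas '[[[0,0,-40,0,0,0,87],[0,0,-75,0,0,0,87],[-20,-36,-75,0,0,0,87],[-40,-72,-75,0,0,0,87],[-60,-106.5,-75,0,0,0,87]]]'

```text
time_s: 16.23
position: [556.1, 152.7, 111.8]
orientation: [-0.0, 3.141, 0.0]
wrist_force: [0.4, 0.5, 0.5]
width: 1.0
gripper_force: 0.0
```

Request:
play_rows --deltas '[[[0,0,40,0,0,0,87],[0,0,75,0,0,0,87],[0,0,75,0,0,0,87]]]'

```text
time_s: 16.6
position: [553.4, 153.0, 34.3]
orientation: [-0.0, -3.136, 0.003]
wrist_force: [0.3, -0.6, 0.5]
width: 1.0
gripper_force: 0.0
```

```bash
python3 - <<'E'
from h import *
print(read_state()["position"])
b=vision.snapshot("scene"); x,y=proj(b,[[555,154,5]])[0].astype(int)
i=[cv2.resize(b["color"][v-38:v+37,u-50:u+50,::-1],(400,300),interpolation=cv2.INTER_CUBIC) for u,v in((254,166),(x,y))]
cv2.imwrite("pics/b1.png",np.hstack(i))
E
```

```text
[553.38308992 152.99797419  34.26823228]
```

View pics/b1.png

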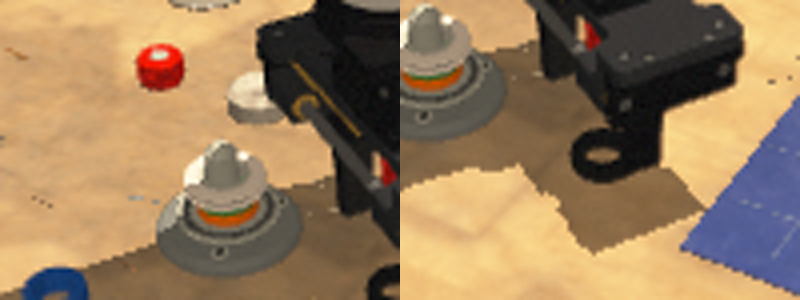

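The stack so far is correct, with the crease wheel at (228,178) on the green ring. The gripper straddles the black ring (600,155).

Request:
play_rows --deltas '[[[0,0,15,0,0,0,87],[0,0,33,0,0,0,87],[0,0,33,0,0,0,30],[0,0,33,0,0,0,30],[0,0,33,0,0,0,30]]]'

```text
time_s: 17.27
position: [556.0, 153.9, 4.0]
orientation: [0.0, 3.141, 0.001]
wrist_force: [0.4, 0.6, 0.4]
width: 0.746
gripper_force: 0.0
```

Request:
play_rows --deltas '[[[0,0,0,0,0,0,30],[0,0,0,0,0,0,30],[0,0,0,0,0,0,30],[0,0,-40,0,0,0,30],[0,0,-85,0,0,0,30]]]'

```text
time_s: 17.9
position: [554.8, 153.5, 88.7]
orientation: [-0.0, -3.139, 0.001]
wrist_force: [0.7, 0.5, -0.5]
width: 0.421
gripper_force: 30.0
```

Request:
play_rows --deltas '[[[15,27,0,0,0,0,30],[30,54,0,0,0,0,30],[45,80,0,0,0,0,30],[60,106.5,0,0,0,0,30],[60,106.5,0,0,0,0,30]]]'

```text
time_s: 18.52
position: [493.9, 263.0, 88.4]
orientation: [0.008, -3.141, -0.002]
wrist_force: [-0.5, -1.0, -0.5]
width: 0.419
gripper_force: 30.0
```

Request:
play_rows --deltas '[[[0,0,0,0,0,0,30],[0,0,6,0,0,0,30],[0,0,14,0,0,0,30],[0,0,20,0,0,0,30],[0,0,20,0,0,0,30]]]'

```text
time_s: 19.15
position: [495.2, 259.7, 67.7]
orientation: [-0.001, -3.14, 0.001]
wrist_force: [-0.0, 0.1, -0.3]
width: 0.42
gripper_force: 30.0
```

Request:
play_rows --deltas '[[[0,0,5,0,0,0,30],[0,0,10,0,0,0,30],[0,0,16,0,0,0,30],[0,0,21,0,0,0,30],[0,0,21,0,0,0,30]]]'

```text
time_s: 19.77
position: [495.5, 260.2, 47.2]
orientation: [-0.0, -3.141, 0.0]
wrist_force: [-0.2, 0.6, -0.9]
width: 0.42
gripper_force: 30.0
```

Request:
play_rows --deltas '[[[0,0,0,0,0,0,30],[0,0,0,0,0,0,87],[0,0,0,0,0,0,87],[0,0,0,0,0,0,87],[0,0,0,0,0,0,87]]]'

```text
time_s: 20.4
position: [495.6, 260.2, 47.6]
orientation: [0.0, 3.142, 0.0]
wrist_force: [0.6, 0.4, 0.3]
width: 0.791
gripper_force: 0.0
```

Request:
play_rows --deltas '[[[0,0,-35,0,0,0,87],[0,0,-65,0,0,0,87],[-40,-5,-65,0,0,0,87],[-80,-10,-65,0,0,0,87],[-121,-15,-65,0,0,0,87]]]'

```text
time_s: 21.02
position: [617.6, 245.2, 112.7]
orientation: [-0.001, 3.141, 0.001]
wrist_force: [0.7, 0.4, 0.5]
width: 1.001
gripper_force: 0.0
```

Request:
play_rows --deltas '[[[0,0,35,0,0,0,87],[0,0,65,0,0,0,87],[0,0,65,0,0,0,87]]]'

```text
time_s: 21.4
position: [614.5, 244.5, 44.9]
orientation: [0.0, -3.136, 0.004]
wrist_force: [0.3, -0.2, 0.4]
width: 0.996
gripper_force: 0.0
```

```bash
python3 - <<'E'
from h import *
print(read_state()["position"])
b=vision.snapshot("scene"); x,y=proj(b,[[616,245,15]])[0].astype(int)
i=[cv2.resize(b["color"][v-38:v+37,u-50:u+50,::-1],(400,300),interpolation=cv2.INTER_CUBIC) for u,v in((254,166),(x,y))]
cv2.imwrite("pics/e1.png",np.hstack(i))
E
```

```text
[614.51186488 244.45467935  44.90292219]
```

View pics/e1.png

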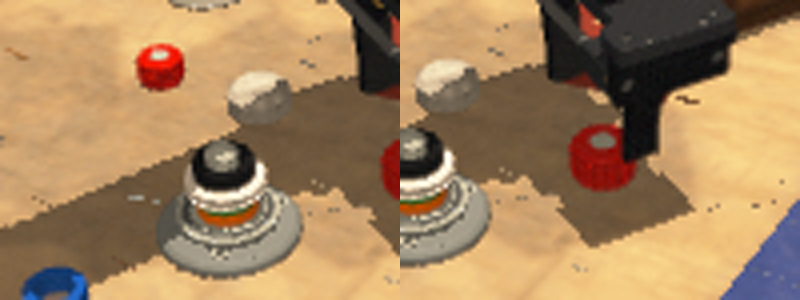

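Black is seated on the wheel at (225,163), and the gripper straddles the large cap (602,157).

Request:
play_rows --deltas '[[[0,0,20,0,0,0,87],[0,0,41,0,0,0,87],[0,0,41,0,0,0,34],[0,0,41,0,0,0,34],[0,0,41,0,0,0,34]]]'

```text
time_s: 22.08
position: [617.1, 245.4, 7.2]
orientation: [0.0, 3.14, 0.001]
wrist_force: [-0.0, -0.2, 0.2]
width: 0.742
gripper_force: 0.0
```

Request:
play_rows --deltas '[[[0,0,0,0,0,0,34],[0,0,0,0,0,0,34],[0,0,0,0,0,0,34],[0,0,-40,0,0,0,34],[0,0,-85,0,0,0,34]]]'

```text
time_s: 22.7
position: [615.8, 244.9, 91.5]
orientation: [-0.0, -3.139, 0.002]
wrist_force: [-0.2, 0.9, -0.1]
width: 0.449
gripper_force: 30.0
```

Request:
play_rows --deltas '[[[30,4,0,0,0,0,34],[60,8,0,0,0,0,34],[90,12,0,0,0,0,34],[121,15,0,0,0,0,34],[121,15,0,0,0,0,34]]]'

```text
time_s: 23.32
position: [493.0, 260.9, 91.4]
orientation: [0.004, -3.139, -0.0]
wrist_force: [-0.2, 0.2, -0.1]
width: 0.447
gripper_force: 30.0
```

Request:
play_rows --deltas '[[[0,0,0,0,0,0,34],[0,0,6,0,0,0,34],[0,0,14,0,0,0,34],[0,0,20,0,0,0,34],[0,0,20,0,0,0,34]]]'

```text
time_s: 23.95
position: [495.2, 259.9, 70.6]
orientation: [-0.0, -3.14, 0.001]
wrist_force: [-1.0, -0.5, -1.6]
width: 0.446
gripper_force: 30.0
```

Cap underside is at about 65, with no contact. Lowering to 55.5.

Request:
play_rows --deltas '[[[0,0,3,0,0,0,34],[0,0,6,0,0,0,34],[0,0,9,0,0,0,34],[0,0,9.5,0,0,0,34],[0,0,9.5,0,0,0,34]]]'

```text
time_s: 24.58
position: [495.6, 260.3, 62.0]
orientation: [0.0, -3.142, -0.0]
wrist_force: [0.0, 0.0, -1.1]
width: 0.445
gripper_force: 30.0
```

Request:
play_rows --deltas '[[[0,0,0,0,0,0,34],[0,0,0,0,0,0,87],[0,0,0,0,0,0,87],[0,0,0,0,0,0,87],[0,0,0,0,0,0,87]]]'

```text
time_s: 25.2
position: [495.6, 260.2, 62.1]
orientation: [0.0, 3.141, 0.0]
wrist_force: [-0.4, -0.4, -0.7]
width: 0.816
gripper_force: 0.0
```

Request:
play_rows --deltas '[[[0,0,-40,0,0,0,87],[0,0,-80,0,0,0,87],[-50,0,-100,0,0,0,87],[-100,0,-100,0,0,0,87],[-100,0,-100,0,0,0,87]]]'

```text
time_s: 25.82
position: [598.9, 258.8, 162.0]
orientation: [0.005, 3.139, -0.001]
wrist_force: [-1.0, 0.2, -0.5]
width: 0.996
gripper_force: 0.0
```

Request:
play_rows --deltas '[[[0,0,0,0,0,0,87],[0,0,0,0,0,0,87]]]'

```text
time_s: 26.08
position: [594.1, 260.6, 161.8]
orientation: [0.002, -3.14, -0.0]
wrist_force: [0.9, -0.1, -0.3]
width: 1.003
gripper_force: 0.0
```

```bash
python3 - <<'E'
from h import *
b=vision.snapshot("scene"); save(b,"f.png",(190,110,310,200),6)
m=meas(b,"red",(495,260),55,21,25,4); q=box(b,sil(495,260,55,21,25)); print(m.round(1),q.round(1))
E
```

```text
[249.4 154.4 267.4 172.6] [249.8 153.9 268.5 173. ]
```

View pics/f.png

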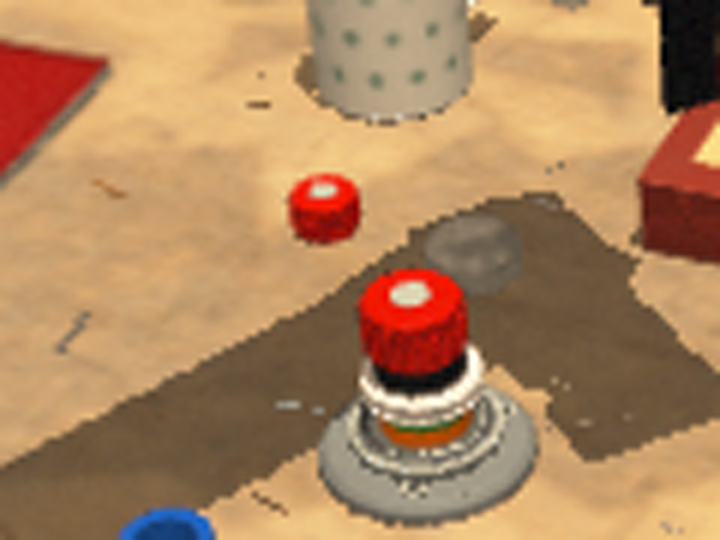

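The full stack is in the right order, the cap is seated at (412,320), its outline matches the model within a pixel, and the arm is clear.

```bash
python3 -c "
from station import job
print(job.sign_off())"
```

```text
the job is handed in; nothing more can be done
None
```

I set up the arbor in order (knife, green spacer, crease wheel, black spacer, largest red cap) and handed the job in after about 26 s of arm time. The last picture shows the cap seated within a pixel of its expected position; the sign-off gave no verdict.

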